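Put the lathe's change gears away on their stands

TASK

Put the four toothed change gears away on the three post stands, each slipped over its post to lie flat with its hub up: each of the three larger gears goes on the stand whose wooden foot is as wide as the gear, and the smallest gear goes on the smallest stand's post too, on top of the gear already there. Leave the two untoothed wheels, the belt pulley and the bolt flange, where they lie.

Things in the scene. Friction and masses are not known exactly. Their poses are not given: they have to be found in the camera images.
- gear_104: loose steel change gear, toothed rim 104 mm across the teeth (40 teeth), with six dark round marks on its web; toothed disc 10 mm thick, plain round hub 38 mm across standing on it up to 28 mm above the underside, 26 mm bore right through; lies flat, hub up. Origin: on its axis at the underside; z up along the axis. Best gripped from above across the hub
- gear_84: loose steel change gear, toothed rim 84 mm across the teeth (32 teeth), with five dark round marks on its web; toothed disc 10 mm thick, plain round hub 38 mm across standing on it up to 28 mm above the underside, 26 mm bore right through; lies flat, hub up. Origin: on its axis at the underside; z up along the axis. Best gripped from above across the hub
- gear_66: loose steel change gear, toothed rim 66 mm across the teeth (25 teeth); toothed disc 10 mm thick, plain round hub 38 mm across standing on it up to 28 mm above the underside, 26 mm bore right through; lies flat, hub up. Origin: on its axis at the underside; z up along the axis. Best gripped from above across the hub
- gear_50: loose steel change gear, toothed rim 50 mm across the teeth (19 teeth), the smallest gear; toothed disc 10 mm thick, plain round hub 38 mm across standing on it up to 28 mm above the underside, 26 mm bore right through; lies flat, hub up. Origin: on its axis at the underside; z up along the axis. Best gripped from above across the hub. On the small stand, on top of the 66 mm gear's hub, its underside is 36 mm above the bench
- stand_large: largest storage stand, fixed to the bench: turned pale-wood round foot 104 mm across and 8 mm thick, with a steel post 10 mm across, tapered at the tip, standing on its centre; post tip 54 mm above the bench. Origin: on the post's axis at the bench; z up. A gear on it sits with its underside 8 mm above the bench and its hub top at 36 mm
- stand_medium: middle storage stand, fixed to the bench: turned pale-wood round foot 84 mm across and 8 mm thick, with a steel post 10 mm across, tapered at the tip, standing on its centre; post tip 54 mm above the bench. Origin: on the post's axis at the bench; z up. A gear on it sits with its underside 8 mm above the bench and its hub top at 36 mm
- stand_small: smallest storage stand, fixed to the bench: turned pale-wood round foot 66 mm across and 8 mm thick, with a steel post 10 mm across, tapered at the tip, standing on its centre; post tip 54 mm above the bench. Origin: on the post's axis at the bench; z up. A gear on it sits with its underside 8 mm above the bench and its hub top at 36 mm; it takes two gears, the 66 mm one below and the 50 mm one on its hub
- pulley: loose steel belt pulley, NOT a gear, to be left alone: smooth rim 74 mm across with a groove round it, 16 mm thick, hub 38 mm across up to 30 mm, 26 mm bore. Origin: on its axis at the underside; z up
- flange: loose steel flange, NOT a gear, to be left alone: smooth rim 90 mm across, 10 mm thick, four small dark bolt holes, hub 38 mm across up to 28 mm, 26 mm bore. Origin: on its axis at the underside; z up
Things that resemble listed ones, but are neither listed nor needed, are in the scene too. Leave any red or yellow look-alike of the gear_104 alone. What is shaped like the gear_84 but orange or yellow is not meant.

How it is judged:
By the outcome, as a careful person would: the job done as asked, in the order asked, and still so for the second after the job is handed in, with the robot touching nothing.
It also fails if it takes over 122 s, if anything falls off the work surface, if the arm or the gripper's body presses on something with over 40 N, if the wrist force passes 120 N, or if a joint passes its speed limit or range.

ROBOT

A 6-joint arm with a two-finger parallel gripper is mounted at the origin on the work surface. World frame = base frame: x ahead of the robot, y to its left, z up, the work surface at z = 0. Lengths are in mm, angles in degrees, forces in N, time in s.
With the tool pointing down it reaches from about 300 to 850 mm from the base axis. Payload 4.2 kg.
Tool frame: the origin (TCP) lies midway between the tips of the shut fingers; the grasp point (between the pads) lies 19 mm behind it; z points along the fingers, y is the line along which they close (so a half turn about z gives the same grasp; the last joint's range is limited). The gripper opens to 91 mm and grips with 3 to 60 N. Pads are 32 mm wide; open, the fingers measure 118 mm over their backs; the gripper's body (76 mm by 178 mm) begins 60 mm behind the grasp point.
Start: joints at [-75, 18.312, 89.639, -0, 72.044, -1.146], TCP at [159.902, -552.336, 213.976] pointing down, gripper open.
Joint ranges: [-177.97, 177.97], [-48.28, 115.42], [12.27, 149.76], [-77.06, 257.06], [2.81, 150.46], [-146.56, 146.56]. Speed limits (degrees/s): [147.25, 147.25, 180, 180, 180, 180].

INTERFACE

Orientations are given as [roll, pitch, yaw] about the fixed x, y, z axes, in that order (R = Rz(yaw) Ry(pitch) Rx(roll)).
In Python, from cell import arm, optics gives the robot as it stands.
- The arm moves only by the shell command python3 -m creep 'ROWS' [OPENING] [FORCE]. ROWS is JSON, a list of rows, each a list of 6 numbers: the shift along the tool's x, y, z scaled (see below), then the turn, a rotation vector about the tool's x, y, z scaled (see below). In form: [[tx, ty, tz, rx, ry, rz], ...]. A call has 1 to 5 rows; each row shifts and turns the commanded pose from where the row before left it, along the tool's axes as they then stand; what a row does not reach is not made up. The controller multiplies each number of a shift by 10 cm and each number of a turn by 2 pi rad. A row lasts 1/12 s, in which the tool goes at most 41.7 mm and 7.16 degrees, less where a joint would pass 70% of its speed; a pose out of reach is approached as far as the arm can. A call with a number of a shift or a turn outside -1 to 1 is refused whole. A call with a gripper value outside its range is refused whole. OPENING is the finger opening in mm, from 0 to 91.2, set as the call begins (- or left out, the last holds). The fingers move at their own pace and stop on an object; FORCE is the grip in N (left out, the last holds). Time passes only in rows, so rows that do not move let the fingers close. It gives the time, the measured TCP pose, the force, the opening and the grip force at its end, in the units of the state.
- arm.observe(): the state, without advancing time (a new reading comes with each control period).
- optics.snapshot(name): name is "scene" or "top" or "wrist"; returns the picture (420x560x3 uint8, red, green, blue); there is no depth.
- optics.camera_model(name): a dict with "K" (3x3 intrinsics, pixels), "cam_to_world" (4x4, takes a point from camera to world coordinates). Camera axes: x right, y down, z forward; pixel columns grow to the right and rows downward; lengths in mm; the calibration is good to about 2 mm. A picture is of the moment at which its call begins: read the wrist's pose just before it. camera_model takes no time and is no camera call; for the wrist camera it gives the pose at the moment of the call.
- arm.hand_in(): hands the job in; it is judged then, once.
The state is a dict: "time_s": time; "joints": joint angles; "dq": joint speeds; "tau": joint torques, N m; "eef_pos": TCP position; "tcp_rot": TCP orientation; "wrist_force": force on the tool from outside, world axes, zero at the start; "torque": the same for the moment, N m; "grip_width": opening from 0.0 (shut) to 1.0 (fully open); "grip_force": force on a finger pad.
Only numpy, scipy, OpenCV 4.12 (cv2) and the standard library are available. Lean on these libraries where they do the work, as an engineer would, in place of code of your own. Each camera call takes 0.05 s, during which the arm holds its last target. There are 200 camera calls.

## Working session

There is one attempt and no reset: what is moved stays moved. The work goes in short steps, Python scripts to look and compute and a shell command to move; the robot and the scene stay as the last step left them, time stands still between calls to the robot, and variables do not carry over. Pictures are saved under pics/ and viewed, at most 14 in all, crops included, and the job is handed in when it is done.

```bash
ls; mkdir -p pics
python3 - <<'E'
from cell import arm, optics
import cv2, numpy as np
print(arm.observe())
for n in ["top","scene"]:
    im=optics.snapshot(n); cv2.imwrite(f"pics/{n}0.png",cv2.resize(im[:,:,::-1],(784,588),interpolation=cv2.INTER_CUBIC)); np.save(f"pics/{n}0.npy",im)
    m=optics.camera_model(n); print(n,np.round(m["K"],1).tolist(),np.round(m["cam_to_world"],3).tolist())
E
```

```text
pics
{'time_s': 0.0, 'joints': array([-7.50022963e+01,  1.83521584e+01,  8.97052169e+01,  1.57135434e-03,
        7.20425314e+01, -1.14761717e+00]), 'dq': array([-0.01065917, -0.00324798, -0.06138906, -0.10694355,  0.10634971,
       -0.0521397 ]), 'tau': array([ 2.57386855e-04, -4.12463844e+01, -2.31975156e+01,  7.29839760e-02,
        4.55133885e-02, -1.27080975e-04]), 'eef_pos': array([ 159.75936198, -551.85257596,  213.12313918]), 'tcp_rot': array([-1.79900143e+02, -3.49462581e-03,  1.61448321e+01]), 'wrist_force': array([ 1.02128556, -0.09742735,  0.05149749]), 'torque': array([ 0.04441315,  0.01125541, -0.03698207]), 'grip_force': 0.0, 'grip_width': 0.9991946892975773}
top [[530.5, 0.0, 287.4], [0.0, 530.5, 218.1], [0.0, 0.0, 1.0]] [[-0.029, -0.994, 0.105, 439.94], [-1.0, 0.029, 0.004, 9.562], [-0.007, -0.105, -0.994, 1201.632], [0.0, 0.0, 0.0, 1.0]]
scene [[480.1, 0.0, 274.7], [0.0, 480.1, 210.0], [0.0, 0.0, 1.0]] [[-0.611, 0.5, -0.613, 1396.913], [0.791, 0.374, -0.484, 643.198], [-0.013, -0.781, -0.624, 856.673], [0.0, 0.0, 0.0, 1.0]]
```

View pics/top0.png

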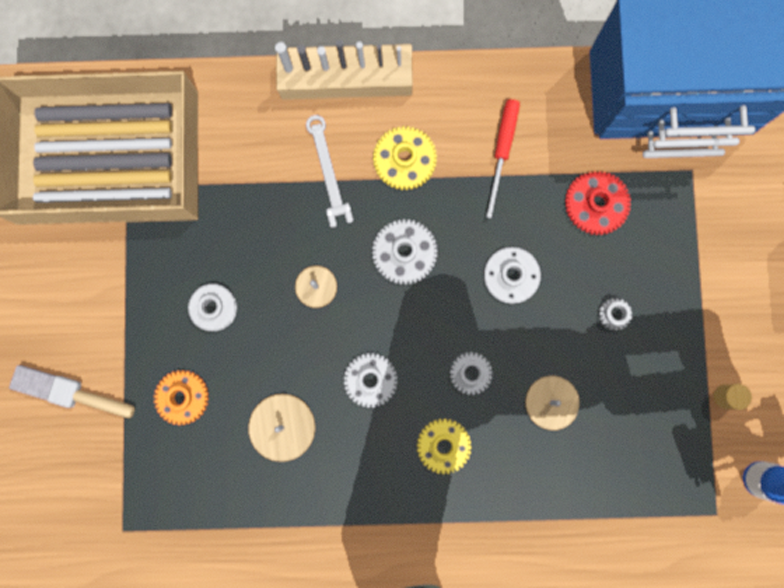

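View pics/scene0.png

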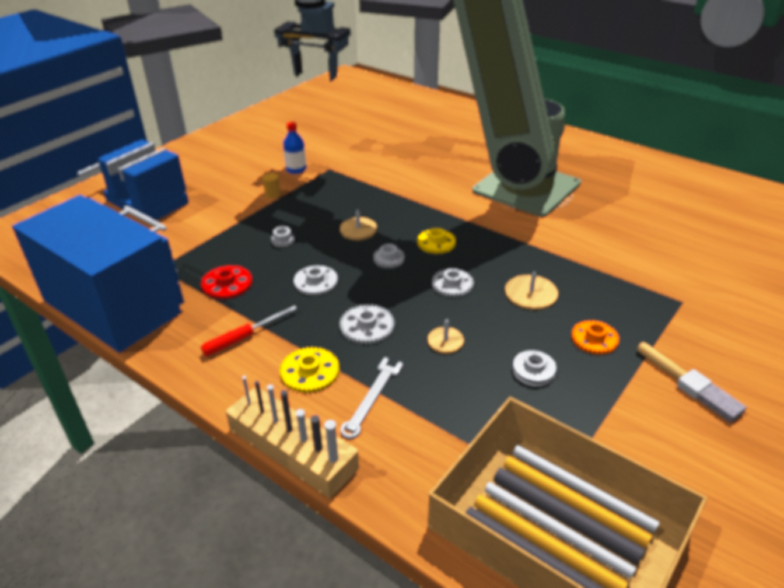

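The top view (784x588 scale) shows gear_104 at (405,251), gear_84 (370,380), gear_66 (471,373), gear_50 (616,314), and the stands: large (282,427), medium (552,403), small (316,287). The pulley is at (212,307) and the flange at (512,275). The scene view shows the same things at (367,322), (453,281), (389,255), (282,236), (532,291), (358,228) and (446,339).

```bash
cat > h.py <<'E'
import numpy as np, cv2, json
from cell import arm, optics
def ray(m,uv):
    K=np.array(m["K"]);T=np.array(m["cam_to_world"])
    d=T[:3,:3]@np.linalg.solve(K,[uv[0],uv[1],1.]); return T[:3,3],d/np.linalg.norm(d)
def onplane(m,uv,z):
    c,d=ray(m,uv); return c+d*(z-c[2])/d[2]
def tri(a,b):
    A=np.zeros((3,3));B=np.zeros(3);
    for c,d in (a,b):
        P=np.eye(3)-np.outer(d,d);A+=P;B+=P@c
    return np.linalg.solve(A,B)
def proj(m,p):
    T=np.array(m["cam_to_world"]);q=np.array(m["K"])@(T[:3,:3].T@(np.array(p)-T[:3,3]));return q[:2]/q[2]
E
python3 - <<'E'
from h import *
t=optics.camera_model("top");s=optics.camera_model("scene")
top=dict(g104=(405,249),g84=(370,379),g66=(471,373),g50=(618,313),L=(282,427),M=(552,403),S=(316,287),pul=(210,306),fl=(513,273))
sc=dict(g104=(367,315),g84=(453,274),g66=(389,249),g50=(282,231),L=(532,291),M=(358,228),S=(446,339))
k=560/784
for n in top:
    z=8 if n in"LMS" else 28
    uv=np.array(top[n])*k
    print(n,np.round(onplane(t,uv,z)), np.round(tri(ray(t,uv),ray(s,np.array(sc[n])*k))) if n in sc else '')
w=optics.camera_model("wrist");st=arm.observe();print(np.round(w["K"],1).tolist(),np.round(w["cam_to_world"],3).tolist(),st["time_s"])
E
```

```text
g104 [655.   8.  28.] [653.  10.  27.]
g84 [449.  69.  28.] [448.  71.  28.]
g66 [454. -90.  28.] [453. -89.  27.]
g50 [ 542. -327.   28.] [ 541. -325.   27.]
L [377. 211.   8.] [376. 215.   5.]
M [ 403. -219.    8.] [ 402. -219.    4.]
S [600. 154.   8.] [599. 156.   5.]
pul [572. 320.  28.] 
fl [ 611. -163.   28.] 
[[341.6, 0.0, 280.6], [0.0, 341.6, 210.9], [0.0, 0.0, 1.0]] [[0.277, -0.929, -0.244, 227.947], [-0.961, -0.269, -0.068, -531.392], [-0.003, 0.253, -0.967, 385.429], [0.0, 0.0, 0.0, 1.0]] 0.1
```

```bash
python3 -m creep '[[0,0,0,0,0,0.0149],[0,0,0,0,0,0.0149],[0,0,0,0,0,0.015],[0.12,-0.16,0,0,0,0],[0.24,-0.33,0,0,0,0]]' 60
python3 -m creep '[[0.24,-0.33,0,0,0,0],[0.24,-0.33,0,0,0,0],[0.24,-0.33,0,0,0,0],[0.24,-0.33,0,0,0,0],[0.24,-0.33,0,0,0,0]]'
python3 -m creep '[[0.24,-0.33,0,0,0,0],[0.24,-0.33,0,0,0,0],[0.24,-0.33,0,0,0,0],[0.24,-0.33,0,0,0,0],[0.24,-0.33,0,0,0,0]]'
python3 -m creep '[[0.24,-0.33,0,0,0,0],[0.24,-0.33,0,0,0,0],[0.24,-0.33,0,0,0,0],[0.12,-0.16,0,0,0,0],[0,0,0,0,0,0]]'
python3 - <<'E'
from h import *
st=arm.observe();print(st["time_s"],st["eef_pos"],st["tcp_rot"],st["joints"],np.abs(st["dq"]).max())
w=optics.camera_model("wrist");im=optics.snapshot("wrist");cv2.imwrite("pics/w1.png",im[:,:,::-1])
np.savez("pics/w1.npz",im=im,K=w["K"],T=w["cam_to_world"])
E
```

```text
time_s: 0.52
eef_pos: [194.7, -505.4, 213.1]
tcp_rot: [179.9, 0.1, -0.2]
wrist_force: [0.8, -0.3, 0.6]
grip_width: 0.675
grip_force: 0.0
time_s: 0.93
eef_pos: [316.3, -336.4, 213.7]
tcp_rot: [-180.0, 0.0, -0.0]
wrist_force: [0.2, -0.4, 0.1]
grip_width: 0.656
grip_force: 0.0
time_s: 1.35
eef_pos: [436.3, -171.3, 213.8]
tcp_rot: [180.0, 0.0, 0.0]
wrist_force: [0.6, -0.3, 0.2]
grip_width: 0.653
grip_force: 0.0
time_s: 1.77
eef_pos: [521.8, -54.8, 213.3]
tcp_rot: [-179.9, -0.0, 0.3]
wrist_force: [-0.1, 0.1, 0.6]
grip_width: 0.662
grip_force: 0.0
1.7667 [521.81295286 -54.84688401 213.2922303 ] [-1.79926755e+02 -2.24825628e-02  2.85396566e-01] [-7.30448881e+00  1.37979160e+01  9.61670767e+01  8.04112489e-02
  7.00224140e+01  8.23826358e+01] 3.6761564105207087
```

View pics/w1.png

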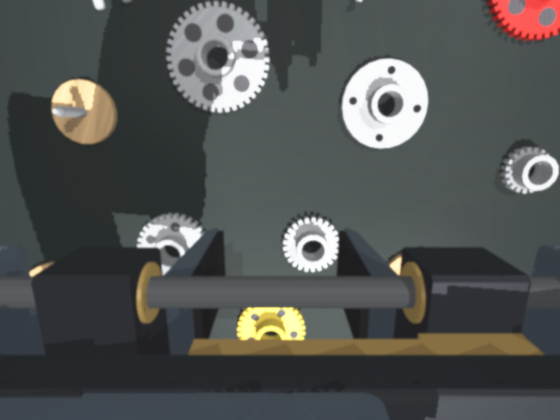

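The wrist view shows the gear_104 bore at (217,57), the flange at (385,103), the gear_50 bore at (539,172), the gear_66 bore at (313,246) and the small stand at (84,111). The gripper hides the lower part.

```bash
cat >> h.py <<'E'
def bore(im,uv,r):
    """dark bore: Otsu in a disc of radius r (px) about the seed, component nearest the seed -> ellipse centre"""
    g=cv2.cvtColor(im,cv2.COLOR_RGB2GRAY); uv=np.array(uv,float); out=uv
    for _ in range(2):
        x0,y0=np.round(out-r).astype(int); x0=max(x0,0);y0=max(y0,0); n=int(2*r+1); p=cv2.resize(g[y0:y0+n,x0:x0+n],None,fx=4,fy=4,interpolation=cv2.INTER_CUBIC)
        _,b=cv2.threshold(p,0,255,cv2.THRESH_BINARY_INV+cv2.THRESH_OTSU)
        k,l,s,c=cv2.connectedComponentsWithStats(b); q=(c[1:]+.5)/4-.5+[x0,y0]
        ok=[i for i in range(k-1) if s[i+1,4]>40]; j=min(ok,key=lambda i:np.linalg.norm(q[i]-out)); out=q[j]
    return out, 2*np.sqrt(s[j+1,4]/16/np.pi)
def foot(im,uv):
    h=cv2.cvtColor(im,cv2.COLOR_RGB2HSV); b=cv2.inRange(h,(8,50,40),(28,200,255))
    k,l,s,c=cv2.connectedComponentsWithStats(b); q=np.argwhere(l>0)[:,::-1]; i=q[np.argmin(np.linalg.norm(q-np.array(uv),axis=1))]; lab=l[i[1],i[0]]
    hull=cv2.convexHull(np.argwhere(l==lab)[:,::-1].astype(np.float32)); e=cv2.fitEllipse(hull); return np.array(e[0]),e[1]
E
python3 - <<'E'
from h import *
t=optics.camera_model("top");ti=np.load("pics/top0.npy")
d=np.load("pics/w1.npz");w=dict(K=d["K"],cam_to_world=d["T"]);wi=d["im"];k=560/784
for n,a,b in [("g104",(405,249),(217,57)),("g66",(471,373),(313,246)),("g50",(618,313),(539,172)),("g84",(370,379),None),("fl",(513,273),(385,103))]:
    ua,da=bore(ti,np.array(a)*k,9); print(n,"top",ua.round(1),da.round(1),onplane(t,ua,28).round(1),end=" ")
    if b:
        ub,db=bore(wi,b,16); print("wrist",ub.round(1),db.round(1),onplane(w,ub,28).round(1),"tri",tri(ray(t,ua),ray(w,ub)).round(1),end="")
    print()
for n,a,b in [("L",(282,440),None),("M",(552,410),None),("S",(316,295),(84,125))]:
    ua,ea=foot(ti,np.array(a)*k);print(n,ua.round(1),np.round(ea,1),onplane(t,ua,8).round(1),end=" ")
    if b:
        ub,eb=foot(wi,b);print(ub.round(1),np.round(eb,1),onplane(w,ub,8).round(1),"tri",tri(ray(t,ua),ray(w,ub)).round(1),end="")
    print()
E
```

```text
g104 top [288.8 178.3] 9.8 [653.7   8.7  28. ] wrist [214.9  54.7] 26.4 [654.8  10.8  28. ] tri [652.3   8.8  38.9]
g66 top [336.7 266.1] 10.8 [454.7 -91.1  28. ] wrist [312.7 250.3] 21.4 [453.8 -89.3  28. ] tri [454.6 -90.   30.1]
g50 top [441.6 223.5] 10.2 [ 542.2 -327.    28. ] wrist [539.8 172.6] 23.6 [ 541.9 -325.2   28. ] tri [ 541.9 -327.5   25.3]
g84 top [264.1 271.3] 10.4 [447.9  69.1  28. ] 
fl top [366.7 195.3] 9.9 [ 610.2 -164.    28. ] wrist [389.6 103.8] 25.0 [ 610.2 -161.8   28. ] tri [ 611.1 -165.1   18.2]
L [200.8 305.1] [47.9 49.1] [377.3 212.8   8. ] 
M [394.1 287.3] [38.8 39.7] [ 404.4 -218.9    8. ] 
S [225.3 204.3] [30.4 30.8] [601.9 154.6   8. ] [ 83.5 111.2] [62.4 71.6] [602.4 156.7   8. ] tri [601.8 154.2  12.1]
```

```bash
python3 -m creep '[[0.33,-0.161,0.1,0,0,0],[0.33,-0.161,0.15,0,0,0],[0.33,-0.161,0.15,0,0,0],[0.33,-0.161,0.15,0,0,0],[0,0,0.35,0,0,0]]'
python3 -m creep '[[0,0,0.35,0,0,0],[0,0,0.3,0,0,0],[0,0,0.18,0,0,0],[0,0,0,0,0,0],[0,0,0,0,0,0]]'
```

```text
time_s: 2.23
eef_pos: [659.7, 7.2, 126.5]
tcp_rot: [-180.0, -0.8, 0.0]
wrist_force: [0.1, 0.4, 0.4]
grip_width: 0.658
grip_force: 0.0
time_s: 2.65
eef_pos: [650.7, 4.8, 40.3]
tcp_rot: [180.0, 0.1, -0.1]
wrist_force: [-0.1, -0.3, 0.2]
grip_width: 0.656
grip_force: 0.0
```

```bash
python3 -m creep '[[0.03,-0.045,0.1,0,0,0],[0,0,0.1,0,0,0],[0,0,0.06,0,0,0],[0,0,0,0,0,0],[0,0,0,0,0,0]]'
python3 -m creep '[[0,0,0,0,0,0],[0,0,0,0,0,0],[0,0,0,0,0,0],[0,0,0,0,0,0],[0,0,0,0,0,0]]' 20 35
python3 -m creep '[[0,0,-0.05,0,0,0],[0,0,-0.2,0,0,0],[0,0,-0.3,0,0,0],[0,0,-0.3,0,0,0],[0,0,0,0,0,0]]'
```

```text
time_s: 3.07
eef_pos: [654.5, 10.8, 14.8]
tcp_rot: [180.0, 0.0, 0.0]
wrist_force: [0.0, -0.5, -0.3]
grip_width: 0.658
grip_force: 0.0
time_s: 3.48
eef_pos: [655.0, 10.6, 15.3]
tcp_rot: [180.0, -0.0, 0.0]
wrist_force: [0.2, -0.8, 1.7]
grip_width: 0.395
grip_force: 35.0
time_s: 3.9
eef_pos: [658.2, 10.8, 105.7]
tcp_rot: [-180.0, -0.6, 0.0]
wrist_force: [2.6, -0.0, -4.4]
grip_width: 0.394
grip_force: 35.0
```

```bash
python3 -m creep '[[-0.16,-0.11,0,0,0,0],[-0.31,-0.225,0,0,0,0],[-0.31,-0.225,0,0,0,0],[-0.31,-0.225,0,0,0,0],[-0.31,-0.225,0,0,0,0]]'
python3 -m creep '[[-0.31,-0.225,0,0,0,0],[-0.31,-0.225,0,0,0,0],[-0.31,-0.225,0,0,0,0],[-0.31,-0.225,0,0,0,0],[-0.15,-0.115,0,0,0,0]]'
python3 -m creep '[[0,0,0,0,0,0],[0,0,0,0,0,0],[0,0,0,0,0,0]]'
python3 - <<'E'
from h import *
st=arm.observe();print(st["eef_pos"],st["joints"])
w=optics.camera_model("scene");im=optics.snapshot("scene");u=proj(w,[377,213,60]).astype(int)
p=im[u[1]-90:u[1]+90,u[0]-110:u[0]+110];cv2.imwrite("pics/s1.png",cv2.resize(p[:,:,::-1],None,fx=3,fy=3,interpolation=cv2.INTER_CUBIC))
E
```

```text
time_s: 4.32
eef_pos: [511.6, 112.1, 97.9]
tcp_rot: [180.0, 0.2, -0.0]
wrist_force: [0.5, 0.4, -6.1]
grip_width: 0.391
grip_force: 35.0
time_s: 4.73
eef_pos: [370.0, 213.4, 98.2]
tcp_rot: [179.9, 0.4, 0.1]
wrist_force: [-0.0, -0.5, -6.8]
grip_width: 0.396
grip_force: 35.0
time_s: 4.98
eef_pos: [375.8, 212.9, 99.3]
tcp_rot: [180.0, 0.0, 0.0]
wrist_force: [0.5, -0.2, -5.9]
grip_width: 0.398
grip_force: 35.0
[375.82690233 212.86320935  99.33997702] [ 2.80225558e+01  1.22203983e+01  1.17092243e+02 -3.59384650e-02
  5.07150752e+01  1.18007721e+02]
```

View pics/s1.png

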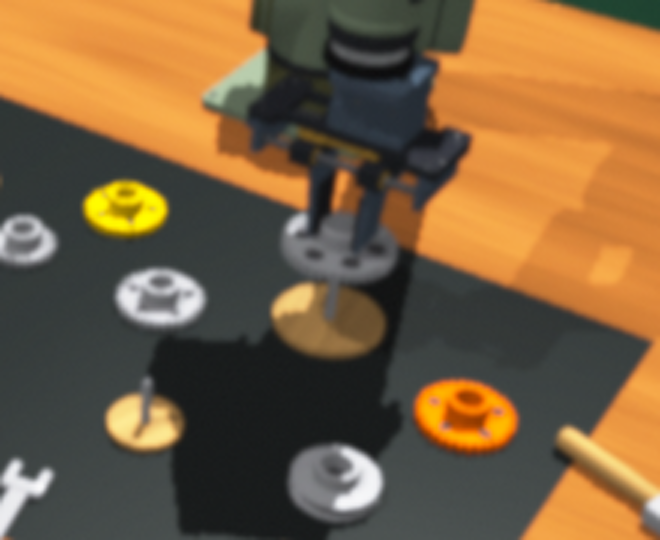

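The crop shows the 104 gear (340,245) held level just above the large stand's post (332,300).

```bash
python3 -m creep '[[0.01,0,0.1,0,0,0],[0,0,0.2,0,0,0],[0,0,0.2,0,0,0],[0,0,0.15,0,0,0],[0,0,0,0,0,0]]'
python3 -m creep '[[0,0,0.05,0,0,0],[0,0,0.04,0,0,0],[0,0,0,0,0,0],[0,0,0,0,0,0]]'
```

```text
time_s: 5.45
eef_pos: [375.5, 211.3, 32.3]
tcp_rot: [179.8, 0.3, -0.1]
wrist_force: [0.0, 0.0, -5.8]
grip_width: 0.391
grip_force: 35.0
time_s: 5.78
eef_pos: [377.2, 213.2, 26.4]
tcp_rot: [-180.0, -0.1, 0.0]
wrist_force: [-0.1, 0.1, -5.8]
grip_width: 0.392
grip_force: 35.0
```

```bash
python3 -m creep '[[0,0,0.02,0,0,0],[0,0,0.012,0,0,0],[0,0,0,0,0,0]]'
python3 -m creep '[[0,0,0,0,0,0],[0,0,0,0,0,0],[0,0,0,0,0,0],[0,0,0,0,0,0]]' 60
python3 -m creep '[[0,0,-0.1,0,0,0],[0,0,-0.3,0,0,0],[0,0,-0.35,0,0,0],[0,0,-0.35,0,0,0],[0,0,-0.2,0,0,0]]'
python3 -m creep '[[-0.1,0.2,-0.1,0,0,0],[-0.1,0.36,0,0,0,0],[-0.1,0.36,0,0,0,0],[0,0.3,0,0,0,0],[0,0.1,0,0,0,0]]'
python3 -m creep '[[0,0,0,0,0,0],[0,0,0,0,0,0],[0,0,0,0,0,0]]'
python3 - <<'E'
from h import *
st=arm.observe();print(st["time_s"],st["eef_pos"],st["tcp_rot"],np.abs(st["dq"]).max())
w=optics.camera_model("wrist");im=optics.snapshot("wrist");cv2.imwrite("pics/w2.png",im[:,:,::-1])
np.savez("pics/w2.npz",im=im,K=w["K"],T=w["cam_to_world"])
E
```

```text
time_s: 6.03
eef_pos: [377.2, 213.4, 23.3]
tcp_rot: [-180.0, -0.1, 0.0]
wrist_force: [-0.2, -1.6, -2.2]
grip_width: 0.397
grip_force: 35.0
time_s: 6.37
eef_pos: [377.0, 213.3, 23.0]
tcp_rot: [-180.0, -0.1, 0.0]
wrist_force: [-0.6, 0.9, -0.2]
grip_width: 0.648
grip_force: 0.0
time_s: 6.78
eef_pos: [378.1, 213.9, 156.3]
tcp_rot: [-179.9, -0.3, 0.0]
wrist_force: [1.0, 0.8, 0.1]
grip_width: 0.659
grip_force: 0.0
time_s: 7.2
eef_pos: [345.4, 78.4, 162.9]
tcp_rot: [179.9, -0.0, -0.1]
wrist_force: [0.1, 1.2, 0.1]
grip_width: 0.657
grip_force: 0.0
time_s: 7.45
eef_pos: [347.0, 81.7, 162.8]
tcp_rot: [-180.0, -0.0, 0.0]
wrist_force: [0.1, -0.3, -0.3]
grip_width: 0.658
grip_force: 0.0
7.45 [347.00980509  81.72832888 162.83367266] [-1.79975345e+02 -2.46796280e-02  2.88402199e-02] 0.8180942852923195
```

View pics/w2.png

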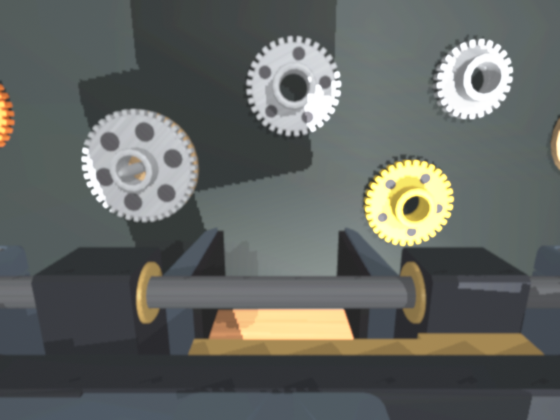

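The 104 gear sits on the large stand at (137,166), with the post visible in its bore. The gear_84 bore is at (293,88) with five marks round it, and the gear_66 bore is at (485,80).

Run:
```python
from h import *
t=optics.camera_model("top");ti=np.load("pics/top0.npy")
d=np.load("pics/w2.npz");w=dict(K=d["K"],cam_to_world=d["T"]);wi=d["im"];k=560/784
for n,a,b in [("g66",(471,373),(485,79)),("g84",(370,379),(293,88))]:
    ua,da=bore(ti,np.array(a)*k,9); ub,db=bore(wi,b,16); print(n,ub.round(1),db.round(1),onplane(w,ub,28).round(1),"tri",tri(ray(t,ua),ray(w,ub)).round(1))
```

```text
g66 [485.2  79. ] 28.1 [452.5 -89.5  28. ] tri [453.8 -91.6  23.8]
g84 [293.6  85.9] 29.6 [447.1  72.   28. ] tri [448.6  70.7   6.8]
```

```bash
python3 -m creep '[[0.2,0.03,0.1,0,0,0],[0.4,0.04,0.2,0,0,0],[0.3,0.037,0.3,0,0,0],[0.1,0,0.3,0,0,0],[0,0,0.25,0,0,0]]'
python3 -m creep '[[0,0,0,0,0,0],[0,0,0,0,0,0],[0,0,0,0,0,0]]'
```

```text
time_s: 7.92
eef_pos: [446.5, 71.9, 48.0]
tcp_rot: [-180.0, -0.1, 0.1]
wrist_force: [0.2, 0.5, -0.4]
grip_width: 0.658
grip_force: 0.0
time_s: 8.17
eef_pos: [443.8, 71.6, 50.7]
tcp_rot: [-180.0, -0.1, 0.1]
wrist_force: [0.5, -0.3, -0.2]
grip_width: 0.66
grip_force: 0.0
```

```bash
python3 -m creep '[[0.035,0,0.1,0,0,0],[0,0,0.15,0,0,0],[0,0,0.08,0,0,0],[0,0,0.025,0,0,0],[0,0,0,0,0,0]]'
python3 -m creep '[[0,0,0,0,0,0],[0,0,0,0,0,0],[0,0,0,0,0,0],[0,0,0,0,0,0],[0,0,0,0,0,0]]' 20 35
python3 -m creep '[[0,0,-0.1,0,0,0],[0,0,-0.3,0,0,0],[0,0,-0.3,0,0,0],[0,0,-0.15,0,0,0],[0,0,0,0,0,0]]'
python3 -m creep '[[0,0,0,0,0,0],[0,0,0,0,0,0]]'
```

```text
time_s: 8.58
eef_pos: [446.5, 70.8, 14.2]
tcp_rot: [180.0, 0.0, 0.0]
wrist_force: [0.1, 0.4, 1.0]
grip_width: 0.656
grip_force: 0.0
time_s: 9.0
eef_pos: [447.1, 70.7, 14.8]
tcp_rot: [180.0, -0.1, 0.0]
wrist_force: [0.3, -1.3, 2.7]
grip_width: 0.403
grip_force: 35.0
time_s: 9.42
eef_pos: [448.8, 71.1, 102.1]
tcp_rot: [-179.9, -0.4, 0.0]
wrist_force: [0.9, -0.8, -3.9]
grip_width: 0.409
grip_force: 35.0
time_s: 9.58
eef_pos: [445.2, 70.6, 97.9]
tcp_rot: [180.0, 0.2, 0.0]
wrist_force: [-0.5, 0.2, -3.6]
grip_width: 0.408
grip_force: 35.0
```

```bash
python3 -m creep '[[-0.03,0.18,0,0,0,0],[-0.05,0.36,0,0,0,0],[-0.05,0.36,0,0,0,0],[-0.05,0.36,0,0,0,0],[-0.05,0.36,0,0,0,0]]'
python3 -m creep '[[-0.05,0.36,0,0,0,0],[-0.05,0.36,0,0,0,0],[-0.05,0.36,0,0,0,0],[-0.045,0.19,0,0,0,0],[0,0,0,0,0,0]]'
python3 -m creep '[[0,0,0,0,0,0],[0,0,0,0,0,0]]'
python3 - <<'E'
from h import *
w=optics.camera_model("wrist");im=optics.snapshot("wrist");print(arm.observe()["eef_pos"],proj(w,[404,-218.5,54]))
w=optics.camera_model("scene");im=optics.snapshot("scene");u=proj(w,[404,-218,60]).astype(int)
p=im[u[1]-70:u[1]+70,u[0]-90:u[0]+90];cv2.imwrite("pics/s2.png",cv2.resize(p[:,:,::-1],None,fx=3,fy=3,interpolation=cv2.INTER_CUBIC))
E
```

```text
time_s: 10.0
eef_pos: [421.8, -92.2, 97.5]
tcp_rot: [-179.9, 0.2, 0.1]
wrist_force: [0.6, 0.3, -3.4]
grip_width: 0.408
grip_force: 35.0
time_s: 10.42
eef_pos: [402.8, -221.3, 97.5]
tcp_rot: [180.0, 0.2, -0.2]
wrist_force: [0.5, -0.1, -3.7]
grip_width: 0.408
grip_force: 35.0
time_s: 10.58
eef_pos: [403.2, -217.2, 98.0]
tcp_rot: [-179.9, 0.2, -0.0]
wrist_force: [-0.3, 0.4, -4.6]
grip_width: 0.407
grip_force: 35.0
[ 403.53979805 -216.95632795   98.22880235] [284.6115448  230.31038529]
```

View pics/s2.png

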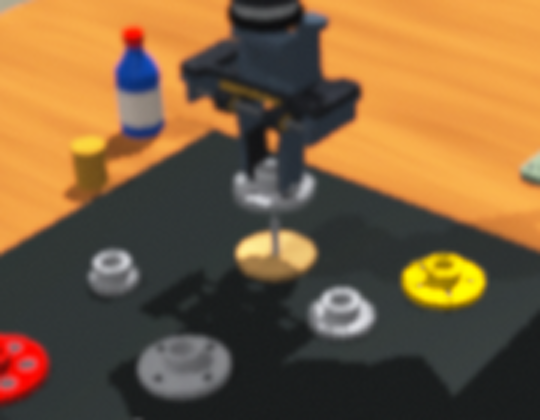

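The crop shows the 84 gear (275,188) held level and centred over the medium stand's post (275,230). I lower it now.

```bash
python3 -m creep '[[0.005,0.01,0.1,0,0,0],[0,0,0.2,0,0,0],[0,0,0.2,0,0,0],[0,0,0.15,0,0,0],[0,0,0.05,0,0,0]]'
python3 -m creep '[[0,0,0.02,0,0,0],[0,0,0,0,0,0],[0,0,0,0,0,0]]'
```

```text
time_s: 11.1
eef_pos: [403.5, -217.2, 27.3]
tcp_rot: [-179.9, 0.2, 0.1]
wrist_force: [0.2, 0.0, -3.6]
grip_width: 0.408
grip_force: 35.0
time_s: 11.35
eef_pos: [405.6, -219.3, 28.1]
tcp_rot: [179.9, -0.1, 0.1]
wrist_force: [0.2, -0.1, -4.0]
grip_width: 0.41
grip_force: 35.0
```

```bash
python3 -m creep '[[0,0,0.035,0,0,0],[0,0,0.02,0,0,0],[0,0,0,0,0,0],[0,0,0,0,0,0]]'
python3 -m creep '[[0,0,0,0,0,0],[0,0,0,0,0,0],[0,0,0,0,0,0],[0,0,0,0,0,0]]' 60
python3 -m creep '[[0,0,-0.1,0,0,0],[0,0,-0.3,0,0,0],[0,0,-0.35,0,0,0],[0,0,-0.2,0,0,0],[0,0,0,0,0,0]]'
python3 -m creep '[[0.06,-0.16,0,0,0,0],[0.12,-0.32,0,0,0,0],[0.12,-0.32,0,0,0,0],[0.12,-0.32,0,0,0,0],[0.06,-0.167,0,0,0,0]]'
python3 -m creep '[[0,0,0.2,0,0,0],[0,0,0.3,0,0,0],[0,0,0.2,0,0,0],[0,0,0,0,0,0],[0,0,0,0,0,0]]'
```

```text
time_s: 11.68
eef_pos: [405.5, -219.5, 22.8]
tcp_rot: [179.9, -0.1, 0.0]
wrist_force: [0.0, 1.0, 4.4]
grip_width: 0.41
grip_force: 35.0
time_s: 12.02
eef_pos: [404.8, -219.3, 21.8]
tcp_rot: [180.0, -0.0, 0.0]
wrist_force: [0.6, -0.3, -0.5]
grip_width: 0.642
grip_force: 0.0
time_s: 12.43
eef_pos: [407.5, -220.8, 120.9]
tcp_rot: [179.7, -0.5, 0.0]
wrist_force: [0.4, -0.5, -0.2]
grip_width: 0.659
grip_force: 0.0
time_s: 12.85
eef_pos: [452.9, -87.8, 115.9]
tcp_rot: [-179.9, 0.1, 0.1]
wrist_force: [-0.2, 0.3, -0.1]
grip_width: 0.658
grip_force: 0.0
time_s: 13.27
eef_pos: [451.6, -90.2, 45.7]
tcp_rot: [-180.0, 0.2, 0.0]
wrist_force: [0.3, -0.6, 0.5]
grip_width: 0.658
grip_force: 0.0
```

```bash
python3 -m creep '[[0.01,0,0.1,0,0,0],[0,0,0.12,0,0,0],[0,0,0.07,0,0,0],[0,0,0.02,0,0,0],[0,0,0,0,0,0]]'
python3 -m creep '[[0,0,0,0,0,0],[0,0,0,0,0,0],[0,0,0,0,0,0],[0,0,0,0,0,0],[0,0,0,0,0,0]]' 20 35
python3 -m creep '[[0,0,-0.1,0,0,0],[0,0,-0.3,0,0,0],[0,0,-0.3,0,0,0],[0,0,-0.15,0,0,0],[0,0,0,0,0,0]]'
python3 -m creep '[[0,0,0,0,0,0],[0,0,0,0,0,0]]'
```

```text
time_s: 13.68
eef_pos: [453.9, -90.7, 16.1]
tcp_rot: [180.0, -0.0, 0.0]
wrist_force: [-0.0, -0.3, 0.8]
grip_width: 0.654
grip_force: 0.0
time_s: 14.1
eef_pos: [454.1, -90.6, 16.3]
tcp_rot: [180.0, -0.1, 0.0]
wrist_force: [-0.9, 0.5, 2.6]
grip_width: 0.407
grip_force: 35.0
time_s: 14.52
eef_pos: [456.0, -91.0, 103.8]
tcp_rot: [179.9, -0.4, 0.0]
wrist_force: [-0.2, 0.2, -0.7]
grip_width: 0.409
grip_force: 35.0
time_s: 14.68
eef_pos: [452.4, -90.2, 99.5]
tcp_rot: [-180.0, 0.2, 0.0]
wrist_force: [0.4, -0.2, -3.1]
grip_width: 0.404
grip_force: 35.0
```

```bash
python3 -m creep '[[0.093,-0.154,0,0,0,0],[0.185,-0.307,0,0,0,0],[0.185,-0.307,0,0,0,0],[0.185,-0.307,0,0,0,0],[0.185,-0.307,0,0,0,0]]'
python3 -m creep '[[0.185,-0.307,0,0,0,0],[0.185,-0.307,0,0,0,0],[0.185,-0.307,0,0,0,0],[0.093,-0.157,0,0,0,0],[0,0,0,0,0,0]]'
python3 -m creep '[[0,0,0,0,0,0],[0,0,0,0,0,0]]'
python3 - <<'E'
from h import *
print(arm.observe()["eef_pos"])
w=optics.camera_model("scene");im=optics.snapshot("scene");u=proj(w,[602,155,60]).astype(int)
p=im[u[1]-70:u[1]+70,u[0]-90:u[0]+90];cv2.imwrite("pics/s3.png",cv2.resize(p[:,:,::-1],None,fx=3,fy=3,interpolation=cv2.INTER_CUBIC))
E
```

```text
time_s: 15.1
eef_pos: [536.2, 49.0, 98.6]
tcp_rot: [180.0, 0.2, 0.0]
wrist_force: [0.3, -0.6, -3.2]
grip_width: 0.408
grip_force: 35.0
time_s: 15.52
eef_pos: [602.8, 159.1, 98.0]
tcp_rot: [-180.0, 0.1, 0.2]
wrist_force: [0.3, -0.1, -2.0]
grip_width: 0.407
grip_force: 35.0
time_s: 15.68
eef_pos: [600.2, 154.7, 98.8]
tcp_rot: [179.9, 0.3, 0.0]
wrist_force: [0.6, -0.2, -1.8]
grip_width: 0.408
grip_force: 35.0
[600.16424254 154.74998881  98.78790443]
```

View pics/s3.png

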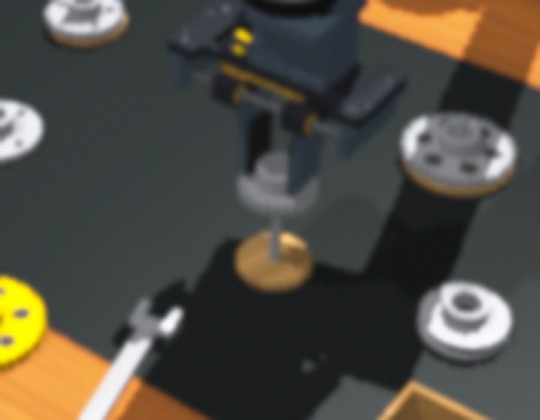

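The crop shows the 66 gear (277,190) level over the small stand's post (275,235). The other two gears lie flat on their stands.

```bash
python3 -m creep '[[0.01,-0.005,0.1,0,0,0],[0,0,0.2,0,0,0],[0,0,0.2,0,0,0],[0,0,0.15,0,0,0],[0,0,0.04,0,0,0]]'
python3 -m creep '[[0,0,0.02,0,0,0],[0,0,0.01,0,0,0],[0,0,0,0,0,0],[0,0,0,0,0,0]]'
```

```text
time_s: 16.15
eef_pos: [600.1, 154.5, 28.5]
tcp_rot: [179.9, 0.4, -0.1]
wrist_force: [-0.1, -0.5, -2.3]
grip_width: 0.409
grip_force: 35.0
time_s: 16.48
eef_pos: [603.5, 156.1, 29.9]
tcp_rot: [-180.0, -0.1, 0.0]
wrist_force: [-0.2, -0.2, -2.6]
grip_width: 0.407
grip_force: 35.0
```

```bash
python3 -m creep '[[0,0,0.035,0,0,0],[0,0,0.023,0,0,0],[0,0,0,0,0,0],[0,0,0,0,0,0]]'
python3 -m creep '[[0,0,0,0,0,0],[0,0,0,0,0,0],[0,0,0,0,0,0],[0,0,0,0,0,0]]' 60
python3 -m creep '[[0,0,-0.1,0,0,0],[0,0,-0.3,0,0,0],[0,0,-0.35,0,0,0],[0,0,-0.2,0,0,0],[0,0,0,0,0,0]]'
python3 -m creep '[[-0.05,0.2,0,0,0,0],[-0.05,0.385,0,0,0,0],[-0.05,0.385,0,0,0,0],[-0.05,0.385,0,0,0,0],[-0.05,0.385,0,0,0,0]]'
python3 -m creep '[[-0.05,0.385,0,0,0,0],[-0.05,0.385,0,0,0,0],[-0.05,0.385,0,0,0,0],[-0.05,0.385,0,0,0,0],[-0.05,0.385,0,0,0,0]]'
python3 -m creep '[[-0.05,0.385,0,0,0,0],[-0.05,0.385,0,0,0,0],[0,0.25,0,0,0,0],[0,0.13,0,0,0,0],[0,0,0,0,0,0]]'
python3 -m creep '[[0,0,0,0,0,0],[0,0,0,0,0,0]]'
```

```text
time_s: 16.82
eef_pos: [603.4, 156.2, 24.3]
tcp_rot: [-180.0, -0.1, 0.0]
wrist_force: [-1.1, -0.8, 5.8]
grip_width: 0.405
grip_force: 35.0
time_s: 17.15
eef_pos: [602.7, 156.1, 22.8]
tcp_rot: [180.0, 0.0, 0.0]
wrist_force: [-0.7, 0.3, -0.0]
grip_width: 0.651
grip_force: 0.0
time_s: 17.57
eef_pos: [606.2, 156.9, 124.2]
tcp_rot: [-179.9, -0.6, 0.0]
wrist_force: [0.8, -0.1, -0.2]
grip_width: 0.655
grip_force: 0.0
time_s: 17.98
eef_pos: [576.9, -19.3, 117.6]
tcp_rot: [180.0, 0.1, 0.1]
wrist_force: [0.3, 0.2, -0.5]
grip_width: 0.656
grip_force: 0.0
time_s: 18.4
eef_pos: [551.9, -212.1, 117.7]
tcp_rot: [-180.0, 0.0, 0.0]
wrist_force: [2.0, -0.2, 0.7]
grip_width: 0.657
grip_force: 0.0
time_s: 18.82
eef_pos: [542.5, -327.8, 117.4]
tcp_rot: [180.0, 0.0, -0.2]
wrist_force: [0.3, 1.0, 1.2]
grip_width: 0.657
grip_force: 0.0
time_s: 18.98
eef_pos: [542.9, -323.6, 117.7]
tcp_rot: [-179.9, 0.1, 0.1]
wrist_force: [1.2, 0.3, 0.2]
grip_width: 0.658
grip_force: 0.0
```

```bash
python3 -m creep '[[-0.005,0.01,0.2,0,0,0],[0,0,0.3,0,0,0],[0,0,0.25,0,0,0],[0,0,0.15,0,0,0],[0,0,0.08,0,0,0]]'
python3 -m creep '[[0,0,0.03,0,0,0],[0,0,0,0,0,0],[0,0,0,0,0,0]]'
python3 -m creep '[[0,0,0,0,0,0],[0,0,0,0,0,0],[0,0,0,0,0,0],[0,0,0,0,0,0],[0,0,0,0,0,0]]' 20 35
python3 -m creep '[[0,0,-0.1,0,0,0],[0,0,-0.3,0,0,0],[0,0,-0.35,0,0,0],[0,0,-0.2,0,0,0],[0,0,0,0,0,0]]'
python3 -m creep '[[0,0,0,0,0,0],[0,0,0,0,0,0]]'
```

```text
time_s: 19.4
eef_pos: [541.4, -323.4, 17.7]
tcp_rot: [-179.8, 0.2, 0.2]
wrist_force: [0.6, 0.7, -0.5]
grip_width: 0.658
grip_force: 0.0
time_s: 19.65
eef_pos: [543.4, -326.2, 18.2]
tcp_rot: [179.9, -0.1, 0.1]
wrist_force: [0.4, -0.1, 0.7]
grip_width: 0.654
grip_force: 0.0
time_s: 20.07
eef_pos: [542.7, -326.7, 17.8]
tcp_rot: [180.0, -0.1, -0.0]
wrist_force: [-0.4, 0.9, 3.9]
grip_width: 0.406
grip_force: 35.0
time_s: 20.48
eef_pos: [545.1, -328.2, 117.8]
tcp_rot: [179.7, -0.5, 0.0]
wrist_force: [1.3, -0.1, -2.0]
grip_width: 0.405
grip_force: 35.0
time_s: 20.65
eef_pos: [541.3, -325.8, 110.7]
tcp_rot: [-179.9, 0.1, 0.0]
wrist_force: [-0.2, 0.1, -2.2]
grip_width: 0.406
grip_force: 35.0
```

```bash
python3 -m creep '[[0.05,-0.2,0,0,0,0],[0.05,-0.385,0,0,0,0],[0.05,-0.385,0,0,0,0],[0.05,-0.385,0,0,0,0],[0.05,-0.385,0,0,0,0]]'
python3 -m creep '[[0.05,-0.385,0,0,0,0],[0.05,-0.385,0,0,0,0],[0.05,-0.385,0,0,0,0],[0.05,-0.385,0,0,0,0],[0.05,-0.385,0,0,0,0]]'
python3 -m creep '[[0.05,-0.385,0,0,0,0],[0.05,-0.385,0,0,0,0],[0,-0.25,0,0,0,0],[0,-0.14,0,0,0,0],[0,0,0,0,0,0]]'
python3 -m creep '[[0,0,0,0,0,0],[0,0,0,0,0,0],[0,0,0,0,0,0]]'
python3 - <<'E'
from h import *
print(arm.observe()["eef_pos"])
w=optics.camera_model("scene");im=optics.snapshot("scene");u=proj(w,[602,155,60]).astype(int)
p=im[u[1]-70:u[1]+70,u[0]-90:u[0]+90];cv2.imwrite("pics/s4.png",cv2.resize(p[:,:,::-1],None,fx=3,fy=3,interpolation=cv2.INTER_CUBIC))
E
```

```text
time_s: 21.07
eef_pos: [565.8, -150.5, 109.6]
tcp_rot: [-179.9, 0.3, -0.0]
wrist_force: [1.0, -1.4, -2.6]
grip_width: 0.407
grip_force: 35.0
time_s: 21.48
eef_pos: [590.7, 41.8, 109.7]
tcp_rot: [180.0, 0.3, 0.0]
wrist_force: [0.8, -0.6, -2.0]
grip_width: 0.405
grip_force: 35.0
time_s: 21.9
eef_pos: [601.0, 158.5, 109.9]
tcp_rot: [180.0, 0.2, 0.2]
wrist_force: [-1.0, -0.3, -1.6]
grip_width: 0.401
grip_force: 35.0
time_s: 22.15
eef_pos: [602.0, 154.2, 111.6]
tcp_rot: [179.9, 0.1, -0.1]
wrist_force: [1.1, 0.0, -2.5]
grip_width: 0.401
grip_force: 35.0
[601.98996343 154.24063063 111.57646149]
```

View pics/s4.png

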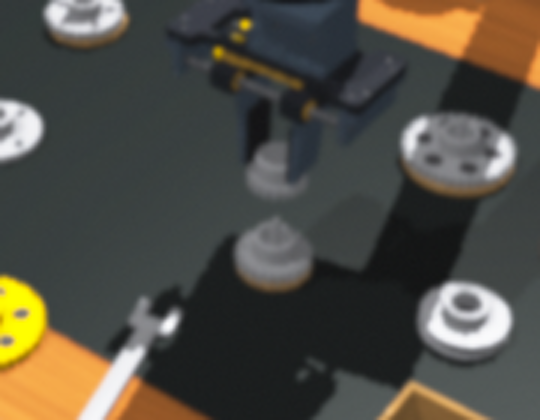

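The crop shows the 66 gear seated at (274,255) with its post in the bore. The small gear is held above it at (277,170). I lower it onto the hub.

```bash
python3 -m creep '[[0.003,-0.015,0.1,0,0,0],[0,0,0.2,0,0,0],[0,0,0.15,0,0,0],[0,0,0.07,0,0,0],[0,0,0,0,0,0]]'
python3 -m creep '[[0,0,0,0,0,0],[0,0,0,0,0,0],[0,0,0,0,0,0]]'
```

```text
time_s: 22.62
eef_pos: [601.1, 156.6, 57.6]
tcp_rot: [179.9, 0.3, -0.0]
wrist_force: [-0.5, -0.1, -1.6]
grip_width: 0.407
grip_force: 35.0
time_s: 22.87
eef_pos: [603.4, 157.7, 61.1]
tcp_rot: [-180.0, -0.1, 0.0]
wrist_force: [-0.8, -0.3, -1.7]
grip_width: 0.404
grip_force: 35.0
```

```bash
python3 -m creep '[[-0.005,0.012,0.03,0,0,0],[0,0,0.025,0,0,0],[0,0,0.015,0,0,0],[0,0,0,0,0,0],[0,0,0,0,0,0]]'
```

```text
time_s: 23.28
eef_pos: [602.1, 156.3, 53.8]
tcp_rot: [180.0, -0.0, 0.0]
wrist_force: [-2.2, -0.6, 5.3]
grip_width: 0.403
grip_force: 35.0
```

Contact is made, with the force swinging from -1.7 to +5.3 N. I release, back off and check.

```bash
python3 -m creep '[[0,0,0,0,0,0],[0,0,0,0,0,0],[0,0,0,0,0,0],[0,0,0,0,0,0]]' 60
python3 -m creep '[[0,0,-0.1,0,0,0],[0,0,-0.3,0,0,0],[0,0,-0.35,0,0,0],[0,0,-0.35,0,0,0],[0,0,-0.1,0,0,0]]'
python3 -m creep '[[-0.2,0.1,0,0,0,0],[-0.35,0.1,0,0,0,0],[-0.35,0.1,0,0,0,0],[-0.35,0.1,0,0,0,0],[-0.15,0.1,0,0,0,0]]'
python3 -m creep '[[0,0,0,0,0,0],[0,0,0,0,0,0],[0,0,0,0,0,0]]'
python3 - <<'E'
from h import *
w=optics.camera_model("scene");im=optics.snapshot("scene");u=proj(w,[500,20,20]).astype(int)
cv2.imwrite("pics/s5.png",cv2.resize(im[110:290,100:480][:,:,::-1],None,fx=2.1,fy=2.1,interpolation=cv2.INTER_CUBIC))
im=optics.snapshot("wrist");cv2.imwrite("pics/w5.png",im[:,:,::-1])
E
```

```text
time_s: 23.62
eef_pos: [602.1, 156.4, 52.8]
tcp_rot: [180.0, -0.0, 0.0]
wrist_force: [0.5, -0.5, 0.3]
grip_width: 0.65
grip_force: 0.0
time_s: 24.03
eef_pos: [605.1, 157.1, 179.8]
tcp_rot: [-179.9, -0.6, 0.0]
wrist_force: [0.8, -0.8, 1.1]
grip_width: 0.658
grip_force: 0.0
time_s: 24.45
eef_pos: [457.3, 105.7, 172.9]
tcp_rot: [180.0, 0.2, 0.1]
wrist_force: [-0.5, -0.5, 0.0]
grip_width: 0.659
grip_force: 0.0
time_s: 24.7
eef_pos: [463.4, 106.7, 173.6]
tcp_rot: [-180.0, -0.1, 0.0]
wrist_force: [-0.9, -0.2, -0.2]
grip_width: 0.662
grip_force: 0.0
```

View pics/s5.png

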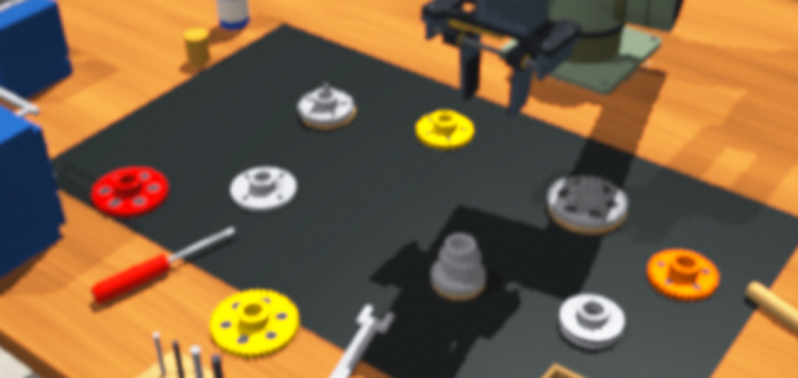

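View pics/w5.png

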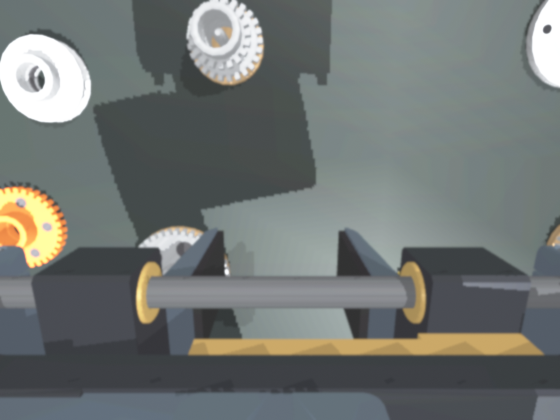

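The scene view shows the 104 gear on the large stand (587,200) and the 84 gear on the medium stand (326,105). The 66 and 50 gears are stacked level on the small stand (460,262). The pulley, the flange and the coloured look-alikes have not moved, and the gripper is clear.

```bash
python3 -c "
from cell import arm
print(arm.hand_in())"
```

```text
the job is handed in; nothing more can be done
None
```

The job is handed in at about 25 s of the 122 s allowed: the 104, 84 and 66 mm gears sit on their matching stands with the 50 mm gear on the 66's hub, and the pulley, flange and look-alikes were left where they lay.

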